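# Slide the test-cassette board home in the reader dock

## Robot

A 6-joint arm with a two-finger parallel gripper is mounted at the origin on the work surface. World frame = base frame: x ahead of the robot, y to its left, z up, the work surface at z = 0. Lengths are in m, angles in rad, forces in N, time in s.
With the tool pointing down it reaches from about 0.275 to 0.85 m from the base axis. Payload 5.2 kg.
Tool frame: the origin (TCP) lies on the centre line of the jaws, within the pads' length; the fingertips stand 22 mm ahead of it and the grasp point (between the pads) lies 3 mm ahead of it; z points along the fingers, y is the line along which they close (so a half turn about z gives the same grasp; the last joint's range is limited). The gripper opens to 85 mm and grips with 20 to 120 N. Pads are 22 mm wide; open, the fingers measure 114 mm over their backs; the gripper's body (76 mm by 85 mm) begins 54 mm behind the grasp point. The pads swing forward as they close: fully open they stand 13 mm farther back than shut.
Start: joints at [1.088, 0.259, 1.535, -0, 1.348, -0.203], TCP at [0.152, 0.529, 0.253] pointing down, gripper open.
Joint ranges: [-3.14, 3.14], [-0.91, 2.08], [0.19, 2.58], [-1.22, 4.36], [0.22, 2.71], [-3.12, 3.12]. Speed limits (rad/s): [2.57, 2.57, 3.14, 3.14, 3.14, 3.14].

## Interface

Orientations are given as a 3x3 rotation matrix whose columns are the frame's x, y, z axes.
In Python, from bench import state, imaging, finish_job gives the robot as it stands. The module is installed in compiled form; this text tells all that it offers.
- The arm moves only by the tool carry_out, never from a script. Its argument "series" is a list of rows, each a list of 3 entries, a list of its own where there are three numbers: the opening in per cent of the stroke, from 0 (shut) to 100 (fully open), then the shift along the tool's x, y, z as a fraction of full scale, then the turn about the tool's z as a fraction of full scale. In form: [[fingers, [dx, dy, dz], turn], ...]. A call has 1 to 12 rows; each row shifts and turns the commanded pose from where the row before left it, along the tool's axes as they then stand; what a row does not reach is not made up. Full scale, the value 1, is 2 cm for a shift and 4 degrees for a turn. A row lasts 1/12 s, in which the tool goes at most 41.7 mm and 7.16 degrees, less where a joint would pass 70% of its speed; a pose out of reach is approached as far as the arm can. A call with a number of a shift or a turn outside -1 to 1 is refused whole. A call with a gripper value outside its range is refused whole. The fingers move at their own pace and stop on an object; the grip force is fixed at half the most. Time passes only in rows, so rows that do not move let the fingers close. It gives the time, the measured TCP pose, the force, the opening and the grip force at its end, in the units of the state.
- state(): the state, without advancing time (a new reading comes with each control period).
- imaging.snapshot(name): name is "scene" or "top"; returns a dict with "img" (384x512x3 uint8, red, green, blue), "fx", "fy", "cx", "cy" (pixels), "position" and "rotation" of the camera in the world. Camera axes: x right, y down, z forward; pixel columns grow to the right and rows downward; lengths in m; the calibration is good to about 2 mm. A picture is of the moment at which its call begins. There is no depth.
- finish_job(): hands the job in; it is judged then, once.
Trained networks look in the newest picture that a camera, given by its name, has taken for a name from the list of things; names that differ only in an ending like _2 or _b are one class to them, and where a whole thing is asked for, a point or a joint stands for the part that bears it (a point fixed in the world has none). Each returns a list of dicts, best first, with "p" (0 to 1); they miss things now and then, are a little off and sometimes report something else, mostly with a low value. They report only what shows in the picture. A call takes as long as a camera call.
- imaging.boxes_of(camera, label): "bbox" ([centre column, centre row, width, height] in pixels, round what is visible of it).
- imaging.cut_out(camera, label): "pixels" (384x512 bool, what is visible of it) and "bbox" ([centre column, centre row, width, height] in pixels, round what is visible of it).
The state is a dict: "clock": time; "joint_positions": joint angles; "qd": joint speeds; "joint_torque": joint torques, N m; "tool_pos": TCP position; "ee_rot": TCP orientation; "ft_force": force on the tool from outside, world axes, zero at the start; "ft_torque": the same for the moment, N m; "opening": opening from 0.0 (shut) to 1.0 (fully open); "finger_force": force on a finger pad.
Only numpy, scipy, OpenCV 4.12 (cv2) and the standard library are available. Lean on these libraries where they do the work, as an engineer would, in place of code of your own. Each camera call takes 0.05 s, during which the arm holds its last target. There are 200 camera calls.

## Task

Push the blue board along its rails in the reader dock, towards the end with the green button, until it drops fully into its locating notches; slide it, never lift or tip it. Then press the green button down, let it come back up and move clear. Leave the orange board and everything else on the table undisturbed.

Things in the scene. Friction and masses are not known exactly. Their poses are not given: they have to be found in the camera images.
- dock: White and grey reader dock, fixed, yaw within 0.3 rad. Origin: on the table, mid-width, middle of the railed part; +y is the slide direction. Two lanes along y, centred at x = -58 and +58 mm: steel rails (tops 18 mm high) from y = -130 to +130, between white guides 93 mm apart, 32 mm high. At the +y end the control head, 236 x 70 mm, 50 mm high, spans y = +131 to +201 mm, full width.
- left_home (a point): In the lane at dock x = -58 mm: where a board's origin is when it is home (dock y = +60 mm, 13 mm above the table). Axes as the dock's. Notches in the rails, yellow-floored, 5 mm deep, 18 mm long, lie 40 mm before it (outer tracks, rear feet) and 40 mm beyond (inner tracks, front feet), marked yellow on the guides.
- right_home (a point): The same for the lane at dock x = +58 mm.
- blue_board: The board to slide: loose painted metal plate, blue, 90 (x) by 110 (y) mm, 8 mm thick, 0.4 to 0.8 kg, white cassettes fixed on it and a blue lip at its rear (-y). Origin: board centre, at the underside of its 6 mm feet. Axes as the dock's. Starts in either lane on the rail tops (origin 18 mm above the table), 70 to 115 mm short of home. At home it falls 5 mm, has 3 mm play along y, then is blocked.
- blue_lip (a point): Centre of the blue lip's rear (-y) face, to push on towards dock +y: an upright face 84 mm wide, 22 mm high (6 to 28 mm above the board's origin), 55 mm behind it. The lip is 10 mm thick. 2 to 6 N slides the board. A finger pressed hard on the lip may hold the board's rear up by friction; it settles when the finger backs off level.
- orange_board: The same board all in orange with a single cassette, parked in the other lane, not to be moved. Origin and sizes as for the blue board.
- start_button (a joint): Green push button's travel in m: 0 up, 0.006 fully down (bottoms out at about 4 N); it springs back.
- start_button_top (a point): Centre of the green button's top face (28 mm across), on top of the dock's control head; pressed straight down.
- vial: Small white capped vial, 20 mm across, 38 mm high, standing loose on the control head about 80 mm to the -x side (dock axes) of the button. Origin: centre of its underside.
- sanitiser: Clear bottle with blue cap, 60 mm across, 160 mm high, on the table left of the dock. Origin: centre of its underside.
- tube_rack: White block 60 x 140 x 30 mm with five capped tubes (to 65 mm) and swab sticks (to 130 mm), right of the dock. Origin: centre of its underside.
- pen: Black marker 130 mm long, 12 mm thick, lying on the table. Origin: underside, mid-length.
- cassette_a: White test cassette 70 x 20 x 6 mm lying on the table left of the dock. Origin: centre of its underside.
- cassette_b: Another such cassette, lying loose along y on the control head about 90 mm to the +x side of the button.

How it is judged:
On the way, in this order (a step that is already met when the one before it is completed fails the run):
1. the blue board has dropped into its notches, level (y of blue_board in the frame of dock between 0.055 and 0.065 m and z of blue_board in the frame of dock below 0.015 m and angle between blue_board's own z axis and vertical below 0.025 rad), for 0.2 s.
2. the green button is pressed down with the board home (all of step 1 and value of joint start_button above 0.0042 m), for 0.05 s.
At the end, for the whole second after the job is handed in: Blue board within 5 mm of home along the rails, dropped (origin under 15 mm above the table), level within 0.025 rad, at rest; button since pressed past 4.2 mm and back up (under 1.5 mm); orange board within 10 mm, other things within 20 mm of their starts (all of step 1 and linear speed of blue_board below 0.01 m/s and value of joint start_button below 0.0015 m and distance of orange_board from where it was at the start of the episode below 0.01 m and not (distance of any of vial, sanitiser, tube_rack, pen, cassette_a, cassette_b from where it was at the start of the episode above 0.02 m)); the robot touches nothing.
It fails at once if the blue board is lifted more than 10 mm off its rails or tipped beyond 0.2 rad (z of blue_board in the frame of dock above 0.028 m or angle between blue_board's own z axis and vertical above 0.2 rad).
It fails at once if the orange board is moved more than 10 mm (distance of orange_board from where it was at the start of the episode above 0.01 m).
It fails at once if a bystander is moved more than 20 mm (distance of any of vial, sanitiser, tube_rack, pen, cassette_a, cassette_b from where it was at the start of the episode above 0.02 m).
It also fails if it takes over 48 s, if anything falls off the work surface, if the arm or the gripper's body presses on something with over 40 N, if the wrist force passes 120 N, or if a joint passes its speed limit or range.

## Working session

There is one attempt and no reset: what is moved stays moved. The work goes in short steps, Python scripts to look and compute and a tool call to move; the robot and the scene stay as the last step left them, time stands still between calls to the robot, and variables do not carry over. Pictures are saved under pics/ and viewed, at most 10 in all, crops included, and the job is handed in when it is done.

Besides the shell and the picture viewer there is one more tool, called after "Emit:" in YAML: its name, and indented under it one key for each argument. carry_out: Moves the arm, as the interface text tells. Shift numbers are shares of 2 cm and turn numbers shares of 4 degrees, none past 1 either way. Its arguments: {"type":"object","properties":{"series":{"type":"array"}},"required":["series"]}

```bash
mkdir -p pics; cat > h.py <<'E'
import numpy as np, cv2
from bench import state, imaging
def ray(s,u,v,z):
    d=s["rotation"]@np.array([(u-s["cx"])/s["fx"],(v-s["cy"])/s["fy"],1.]); p=np.array(s["position"])
    return p+d*(z-p[2])/d[2]
def proj(s,P):
    q=np.asarray(s["rotation"]).T@(np.asarray(P)-s["position"]); return [s["fx"]*q[0]/q[2]+s["cx"],s["fy"]*q[1]/q[2]+s["cy"]]
E
python3 - <<'E'
from h import *
st=state();print(st["clock"],st["tool_pos"],np.round(st["ee_rot"],3),st["opening"])
for c in ["top","scene"]:
    s=imaging.snapshot(c);s["rotation"]=np.array(s["rotation"]);cv2.imwrite(f"pics/{c}0.png",cv2.resize(s["img"][:,:,::-1],(800,600),interpolation=cv2.INTER_CUBIC))
    print(c,s["position"],np.round(s["rotation"],3).tolist(),s["fx"])
    for n,z in [("dock",.03),("blue_board",.03),("blue_lip",.046),("orange_board",.03),("start_button_top",.056),("start_button",.056),("vial",.09),("cassette_b",.056),("sanitiser",.1),("tube_rack",.03),("pen",.01)]:
        for b in imaging.boxes_of(c,n)[:2]: print(n,np.round(b["p"],2),np.round(b["bbox"]),np.round(ray(s,*b["bbox"][:2],z),3))
E
```

```text
0.0 [0.15163102 0.52817797 0.25248119] [[-0.961  0.276 -0.001]
 [ 0.276  0.961 -0.002]
 [ 0.    -0.002 -1.   ]] 0.9981898751104477
top [0.46810264 0.010396   1.03830404] [[-0.008, -0.998, 0.057], [-1.0, 0.008, 0.005], [-0.005, -0.057, -0.998]] 362.1174949470248
dock 0.78 [216. 172. 121.  90.] [0.58  0.131 0.03 ]
dock 0.24 [166. 171.  10.  12.] [0.583 0.27  0.03 ]
blue_board 0.61 [239. 150.  42.  34.] [0.641 0.066 0.03 ]
blue_lip 0.88 [240. 148.  38.  32.] [0.643 0.063 0.046]
orange_board 0.58 [238. 191.  38.  35.] [0.525 0.07  0.03 ]
start_button_top 0.43 [167. 170.   8.   4.] [0.582 0.263 0.056]
start_button 0.47 [165. 169.  12.  14.] [0.585 0.267 0.056]
vial 0.72 [109. 229.  38.  25.] [0.425 0.405 0.09 ]
vial 0.54 [126. 185.  20.  24.] [0.54  0.361 0.09 ]
cassette_b 0.76 [163. 140.  10.  29.] [0.667 0.273 0.056]
cassette_b 0.59 [127. 184.  17.  24.] [0.546 0.371 0.056]
sanitiser 0.94 [108. 229.  38.  24.] [0.427 0.402 0.1  ]
sanitiser 0.22 [425. 176.  55.  33.] [ 0.556 -0.42   0.1  ]
tube_rack 0.83 [425. 176.  60.  30.] [ 0.563 -0.451  0.03 ]
tube_rack 0.62 [237. 191.  42.  36.] [0
[... 257 characters left out ...]
 ]
blue_board 0.69 [285. 231.  52.  35.] [0.653 0.062 0.03 ]
blue_board 0.19 [362. 208.  20.  18.] [0.655 0.295 0.03 ]
blue_lip 0.78 [288. 229.  51.  35.] [0.665 0.062 0.046]
blue_lip 0.49 [122. 206.  48.  14.] [ 0.404 -0.311  0.046]
orange_board 0.6 [271. 201.  46.  27.] [0.531 0.079 0.03 ]
orange_board 0.24 [284. 228.  53.  32.] [0.643 0.065 0.03 ]
start_button_top 0.44 [336. 185.  10.   7.] [0.568 0.264 0.056]
cassette_b 0.52 [366. 185.  22.  12.] [0.6   0.345 0.056]
cassette_b 0.51 [299. 214. 151.  96.] [0.636 0.109 0.056]
sanitiser 0.79 [350. 144.  24.  48.] [0.447 0.388 0.1  ]
tube_rack 0.55 [ 66. 269.  71.  46.] [ 0.568 -0.456  0.03 ]
pen 0.46 [298. 214. 152.  99.] [0.59  0.135 0.01 ]
```

View pics/top0.png

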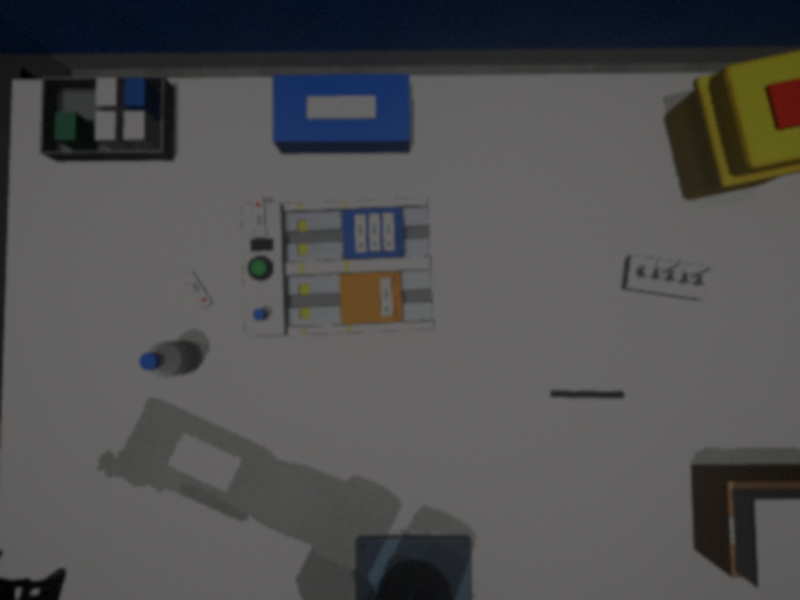

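View pics/scene0.png

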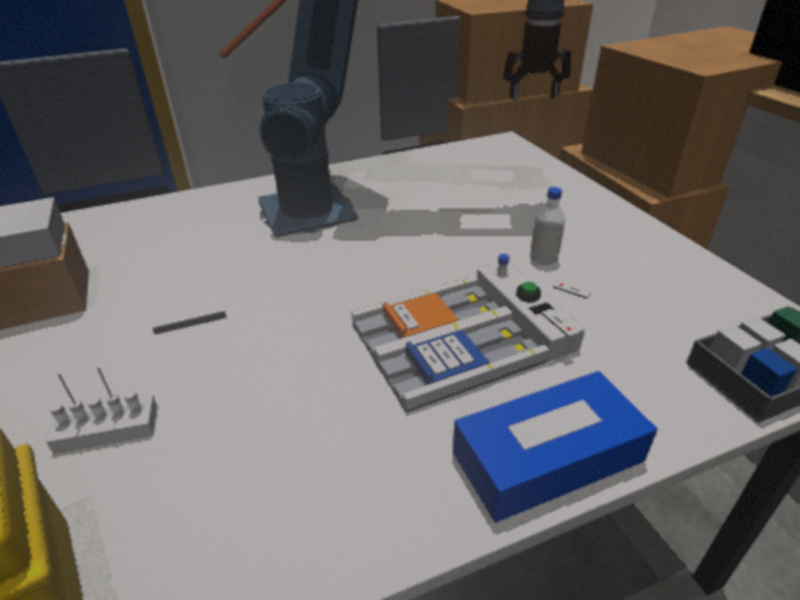

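The dock is at top-view (240–434, 198–335). Its head and green button (259, 267) are on the left, which is world +y. The blue board is in the dock +x lane at (373, 233), and the orange board is in the other lane at (371, 298). The vial sits on the head at (260, 314) and cassette_b at (261, 215).

```bash
python3 - <<'E'
from h import *
s=imaging.snapshot("top");im=s["img"]
x0,y0,w,h=150,120,133,100
cr=cv2.convertScaleAbs(im[y0:y0+h,x0:x0+w,::-1],alpha=1.7)
cv2.imwrite("pics/crop.png",cv2.resize(cr,(798,600),interpolation=cv2.INTER_CUBIC))
hsv=cv2.cvtColor(im,cv2.COLOR_RGB2HSV)
roi=np.zeros(im.shape[:2],np.uint8);roi[y0:y0+h,x0:x0+w]=1
def seg(n,lo,hi,z,k=3):
    m=cv2.inRange(hsv,lo,hi)*roi
    nl,l,stt,c=cv2.connectedComponentsWithStats(m)
    for i in sorted(range(1,nl),key=lambda i:-stt[i,4])[:k]:
        if stt[i,4]<3: continue
        u,v=c[i]; r=""
        if stt[i,4]>200:
            pts=np.argwhere(l==i)[:,::-1].astype(np.float32)
            P=np.array([ray(s,*p,z)[:2] for p in cv2.boxPoints(cv2.minAreaRect(pts))]); r=np.round(P,3).tolist()
        print(n,stt[i],np.round([u,v],1),np.round(ray(s,u,v,z),4),r)
seg("blue",(105,120,40),(125,255,255),.032)
seg("orange",(5,120,50),(20,255,255),.032)
seg("green",(50,80,30),(85,255,255),.056)
seg("yellow",(22,90,60),(38,255,255),.018,10)
E
```

```text
blue [220 134  38  31 396] [236.5 149.5] [0.6422 0.0736 0.032 ] [[0.687, 0.12], [0.686, 0.016], [0.601, 0.016], [0.602, 0.12]]
blue [163 198   6   6  29] [165.5 200.8] [0.5002 0.2719 0.032 ] 
orange [218 174  39  33 964] [234.6 190.2] [0.5281 0.0795 0.032 ] [[0.571, 0.128], [0.573, 0.021], [0.486, 0.018], [0.484, 0.125]]
green [160 166  11  11  92] [165.1 170.9] [0.5811 0.2674 0.056 ] 
yellow [192 182   6   7  34] [194.2 185. ] [0.5445 0.1946 0.018 ] 
yellow [191 156   6   7  31] [193.3 158.9] [0.6189 0.1972 0.018 ] 
yellow [191 142   5   6  30] [193.  144.5] [0.6601 0.1982 0.018 ] 
yellow [193 197   5   6  29] [194.9 199.6] [0.5033 0.1925 0.018 ] 
yellow [221 168   1   4   4] [221.  169.5] [0.5879 0.1187 0.018 ] 
yellow [193 170   1   4   4] [193.  171.5] [0.5829 0.1981 0.018 ] 
yellow [223 208   1   3   3] [223. 209.] [0.4761 0.1133 0.018 ]
```

View pics/crop.png

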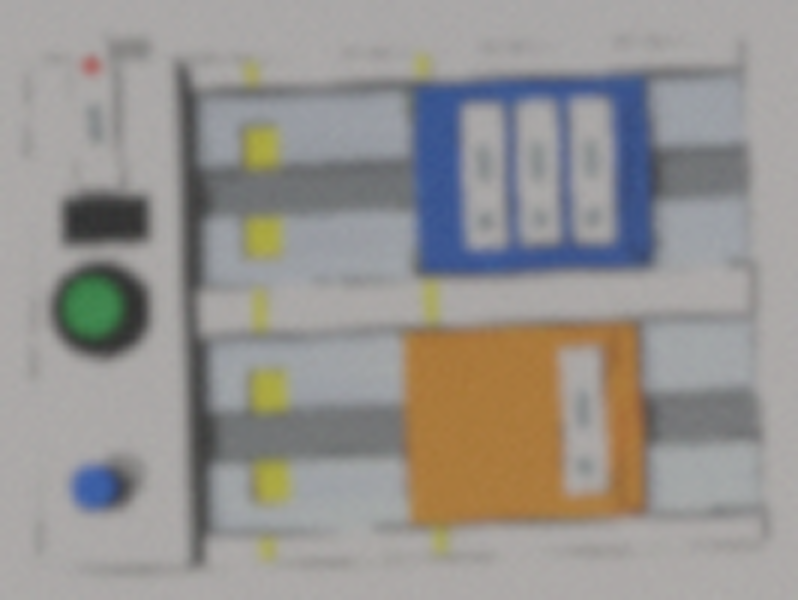

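Blue board: dock +x lane, about 90 mm short of home. From the notches and the button, the dock origin is about (0.586, 0.097) with yaw about 0.037. The four notches are 157 mm apart and the button is at dock (1, 171) mm, both as they should be. Next I shut the fingers, turn 18° and travel behind the lip at height.

Emit:
carry_out:
  series:
    - [0,[0,0,0],-0.9]
    - [0,[0,0,0],-0.9]
    - [0,[0,0,0],-0.9]
    - [0,[0,0,0],-0.9]
    - [0,[0,0,0],-0.9]
    - [0,[-0.4,-0.5,0],0]
    - [0,[-0.8,-1,0],0]
    - [0,[-0.8,-1,0],0]
    - [0,[-0.8,-1,0],0]
    - [0,[-0.8,-1,0],0]
    - [0,[-0.8,-1,0],0]
    - [0,[-0.8,-1,0],0]

```text
clock: 2.25
tool_pos: [0.2611, 0.4006, 0.2534]
ee_rot: [[-0.999, -0.033, 0.0], [-0.033, 0.999, -0.0], [-0.0, -0.0, -1.0]]
ft_force: [0.1, 0.7, 0.6]
opening: -0.004
finger_force: 0.0
```

Emit:
carry_out:
  series:
    - [0,[-0.8,-1,0],0]
    - [0,[-0.8,-1,0],0]
    - [0,[-0.8,-1,0],0]
    - [0,[-0.8,-1,0],0]
    - [0,[-0.8,-1,0],0]
    - [0,[-0.8,-1,0],0]
    - [0,[-0.8,-1,0],0]
    - [0,[-0.8,-1,0],0]
    - [0,[-0.8,-1,0],0]
    - [0,[-0.8,-1,0],0]
    - [0,[-0.8,-1,0],0]
    - [0,[-0.8,-1,0],0]

```text
clock: 3.25
tool_pos: [0.4609, 0.1671, 0.2534]
ee_rot: [[-0.999, -0.032, 0.0], [-0.032, 0.999, -0.0], [-0.0, -0.0, -1.0]]
ft_force: [0.2, 0.8, 0.5]
opening: 0.002
finger_force: 0.0
```

Emit:
carry_out:
  series:
    - [0,[-0.8,-1,0],0]
    - [0,[-0.8,-1,0],0]
    - [0,[-0.8,-1,0],0]
    - [0,[-0.8,-1,0],0]
    - [0,[-0.8,-1,0],0]
    - [0,[-0.8,-1,0],0]
    - [0,[-0.8,-1,0],0]
    - [0,[-0.8,-1,0],0]
    - [0,[-0.8,-1,0],0]
    - [0,[-0.8,-1,0],0]
    - [0,[-0.4,-0.5,0],0]
    - [0,[0,0,0],0]

```text
clock: 4.25
tool_pos: [0.6365, -0.0381, 0.2526]
ee_rot: [[-1.0, -0.03, -0.0], [-0.03, 1.0, -0.001], [0.0, -0.001, -1.0]]
ft_force: [-0.3, 0.4, 0.2]
opening: 0.004
finger_force: 0.0
```

Emit:
carry_out:
  series:
    - [0,[-0.6,0,1],-0.1]
    - [0,[0,0,1],0]
    - [0,[0,0,1],0]
    - [0,[0,0,1],0]
    - [0,[0,0,1],0]
    - [0,[0,0,1],0]
    - [0,[0,0,1],0]
    - [0,[0,0,1],0]
    - [0,[0,0,1],0]
    - [0,[0,0,0.9],0]
    - [0,[0,0,0],0]

```text
clock: 5.17
tool_pos: [0.6439, -0.0331, 0.0515]
ee_rot: [[-0.999, -0.041, -0.008], [-0.041, 0.999, 0.002], [0.008, 0.002, -1.0]]
ft_force: [-1.2, 0.5, -0.7]
opening: 0.003
finger_force: 0.0
```

```bash
python3 - <<'E'
from h import *
st=state();print(st["clock"],st["tool_pos"],st["ft_force"])
a=[]
for c,(x,y) in [("top",(170,110)),("scene",(215,130))]:
    im=imaging.snapshot(c)["img"][y:y+112,x:x+150,::-1]; a.append(cv2.resize(cv2.convertScaleAbs(im,alpha=1.6),(400,300),interpolation=cv2.INTER_CUBIC))
cv2.imwrite("pics/a.png",np.hstack(a))
E
```

```text
5.1667 [ 0.64387268 -0.03314862  0.05152445] [-1.21486297  0.52755716 -0.65980352]
```

View pics/a.png

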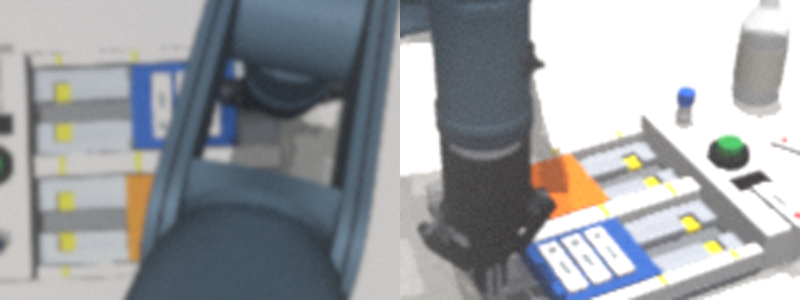

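The left half shows the finger behind the blue lip in its lane. The scene view on the right agrees, and the path to the notches is clear. I start pushing.

Emit:
carry_out:
  series:
    - [0,[-0.2,0.4,0.15],0]
    - [0,[0,0.4,0],0]
    - [0,[0,0.3,0],0]
    - [0,[0,0.3,0],0]
    - [0,[0,0.3,0],0]
    - [0,[0,0.3,0],0]
    - [0,[0,0.3,0],0]
    - [0,[0,0.3,0],0]
    - [0,[0,0.3,0],0]
    - [0,[0,0.3,0],0]

```text
clock: 6.1
tool_pos: [0.6494, 0.0292, 0.053]
ee_rot: [[-0.999, -0.041, 0.001], [-0.041, 0.999, -0.001], [-0.001, -0.001, -1.0]]
ft_force: [0.2, -5.6, 3.3]
opening: -0.002
finger_force: 2.7
```

Emit:
carry_out:
  series:
    - [0,[0,0.3,0],0]
    - [0,[0,0.3,0],0]
    - [0,[0,0.3,0],0]
    - [0,[0,0.3,0],0]
    - [0,[0,0.3,0],0]

```text
clock: 6.52
tool_pos: [0.6482, 0.0592, 0.053]
ee_rot: [[-0.999, -0.041, 0.001], [-0.041, 0.999, -0.001], [-0.001, -0.001, -1.0]]
ft_force: [0.4, -6.0, 3.9]
opening: -0.004
finger_force: 2.7
```

```bash
cat >> h.py <<'E'
def look(name):
    st=state();print(round(st["clock"],2),np.round(st["tool_pos"],4),np.round(st["ft_force"],1))
    a=[]
    for c,(x,y) in [("top",(150,110)),("scene",(225,150))]:
        s=imaging.snapshot(c);im=s["img"]
        m=cv2.inRange(cv2.cvtColor(im,cv2.COLOR_RGB2HSV),(105,120,40),(125,255,255))
        if c=="top":
            q=np.zeros_like(m);q[130:168,172:280]=1;m=m*q;u=np.argwhere(m)[:,1]
            print("front y",ray(s,np.percentile(u,1)-.5,149,.032)[1])
        a.append(cv2.resize(cv2.convertScaleAbs(im[y:y+112,x:x+150,::-1],alpha=1.6),(400,300),interpolation=cv2.INTER_CUBIC))
    cv2.imwrite(f"pics/{name}.png",np.hstack(a))
E
python3 -c "
from h import *
look('b')"
```

```text
6.52 [0.6482 0.0592 0.053 ] [ 0.4 -6.   3.9]
front y 0.1689739990274311
```

View pics/b.png

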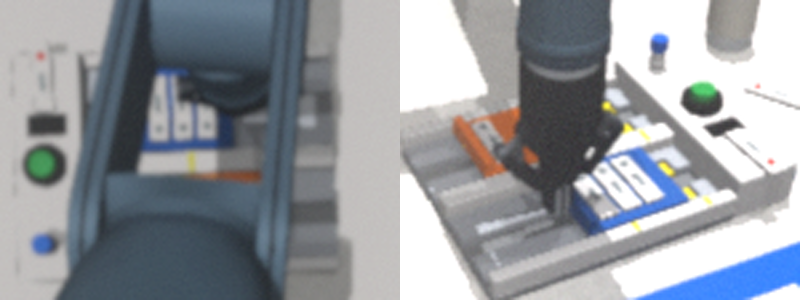

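The arm hides the board's front in the top view, so that number is void. The lip's rear edge at panel (232, 130) gives y about 0.073, so about 30 mm remain.

Emit:
carry_out:
  series:
    - [0,[0,0.2,0],0]
    - [0,[0,0.2,0],0]
    - [0,[0,0.2,0],0]
    - [0,[0,0.2,0],0]
    - [0,[0,0.2,0],0]
    - [0,[0,0.1,0],0]
    - [0,[0,0.1,0],0]

```text
clock: 7.2
tool_pos: [0.6467, 0.0835, 0.0524]
ee_rot: [[-0.999, -0.041, 0.0], [-0.041, 0.999, -0.0], [-0.0, -0.0, -1.0]]
ft_force: [0.6, -4.1, 2.5]
opening: 0.001
finger_force: 2.5
```

Emit:
carry_out:
  series:
    - [0,[0,0.1,0],0]

```text
clock: 7.28
tool_pos: [0.6466, 0.0855, 0.0522]
ee_rot: [[-0.999, -0.041, -0.0], [-0.041, 0.999, 0.0], [0.0, 0.0, -1.0]]
ft_force: [0.2, -0.9, -0.8]
opening: 0.0
finger_force: 0.3
```

Emit:
carry_out:
  series:
    - [0,[0,0.1,0],0]

```text
clock: 7.37
tool_pos: [0.6461, 0.0878, 0.052]
ee_rot: [[-0.999, -0.041, -0.001], [-0.041, 0.999, 0.001], [0.001, 0.001, -1.0]]
ft_force: [-0.3, -4.4, 2.2]
opening: 0.001
finger_force: 2.5
```

```bash
python3 -c "
from h import *
look('c')"
```

```text
7.37 [0.6461 0.0878 0.052 ] [-0.3 -4.4  2.2]
front y 0.205464430626194
```

View pics/c.png

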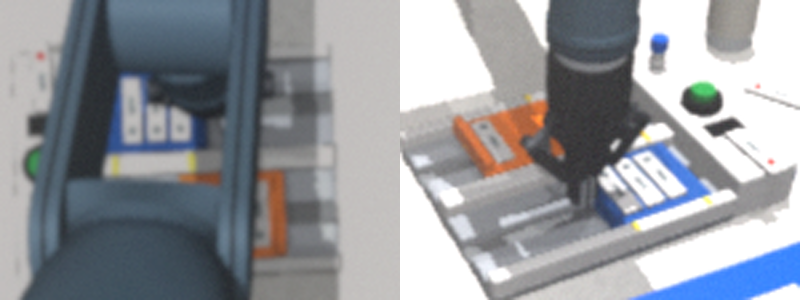

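The force dipped, so the board may be dropping. The scene view shows the board nearly covering the notches. I step on gently.

Emit:
carry_out:
  series:
    - [0,[0,0.05,0],0]

```text
clock: 7.55
tool_pos: [0.6461, 0.0885, 0.052]
ee_rot: [[-0.999, -0.041, -0.001], [-0.041, 0.999, 0.0], [0.001, 0.0, -1.0]]
ft_force: [0.2, -4.2, 1.9]
opening: -0.002
finger_force: 2.0
```

Emit:
carry_out:
  series:
    - [0,[0,0.05,0],0]

```text
clock: 7.63
tool_pos: [0.6461, 0.0893, 0.0521]
ee_rot: [[-0.999, -0.041, -0.001], [-0.041, 0.999, -0.0], [0.001, -0.0, -1.0]]
ft_force: [0.1, -3.5, 0.5]
opening: -0.002
finger_force: 1.8
```

Emit:
carry_out:
  series:
    - [0,[0,0.05,0],0]

```text
clock: 7.72
tool_pos: [0.6461, 0.0903, 0.0521]
ee_rot: [[-0.999, -0.041, -0.001], [-0.041, 0.999, -0.0], [0.001, -0.0, -1.0]]
ft_force: [-0.7, -3.5, 0.4]
opening: -0.0
finger_force: 1.7
```

Emit:
carry_out:
  series:
    - [0,[0,0.05,0],0]

```text
clock: 7.8
tool_pos: [0.6461, 0.0914, 0.0521]
ee_rot: [[-0.999, -0.041, -0.001], [-0.041, 0.999, -0.0], [0.001, 0.0, -1.0]]
ft_force: [0.3, -3.4, 0.1]
opening: 0.0
finger_force: 1.6
```

Emit:
carry_out:
  series:
    - [0,[0,0.05,0],0]

```text
clock: 7.88
tool_pos: [0.646, 0.0921, 0.0521]
ee_rot: [[-0.999, -0.041, -0.001], [-0.041, 0.999, -0.001], [0.001, -0.001, -1.0]]
ft_force: [-0.1, -6.7, 0.2]
opening: -0.002
finger_force: 3.2
```

Emit:
carry_out:
  series:
    - [0,[0,0.05,0],0]

```text
clock: 7.97
tool_pos: [0.646, 0.0924, 0.0521]
ee_rot: [[-0.999, -0.042, -0.001], [-0.042, 0.999, -0.002], [0.001, -0.002, -1.0]]
ft_force: [-0.7, -10.5, 0.3]
opening: -0.001
finger_force: 4.6
```

Emit:
carry_out:
  series:
    - [0,[0,0.05,0],0]

```text
clock: 8.05
tool_pos: [0.646, 0.0926, 0.0521]
ee_rot: [[-0.999, -0.042, -0.001], [-0.042, 0.999, -0.003], [0.001, -0.003, -1.0]]
ft_force: [-0.5, -12.1, 0.1]
opening: 0.0
finger_force: 5.9
```

It is blocked at 12 N, at y about 0.0925 as expected for home. I back off level, then rise.

Emit:
carry_out:
  series:
    - [0,[0,-0.1,0],0]
    - [0,[0,-0.1,0],0]
    - [0,[0,-0.3,0],0]
    - [0,[0,-0.7,0],0]
    - [0,[0,-0.7,0],0]
    - [0,[0,0,-0.7],0]
    - [0,[0,0,-1],0]
    - [0,[0,0,-1],0]
    - [0,[0,0,-1],0]
    - [0,[0,0,-1],0]
    - [0,[0,0,-1],0]
    - [0,[0,0,0],0]

```text
clock: 9.05
tool_pos: [0.6503, 0.0549, 0.1712]
ee_rot: [[-0.999, -0.04, 0.008], [-0.04, 0.999, -0.001], [-0.008, -0.001, -1.0]]
ft_force: [1.2, -0.3, 1.3]
opening: -0.004
finger_force: 0.0
```

```bash
python3 -c "
from h import *
look('d')"
```

```text
9.05 [0.6503 0.0549 0.1712] [ 1.2 -0.3  1.3]
front y 0.18895781542317203
```

View pics/d.png

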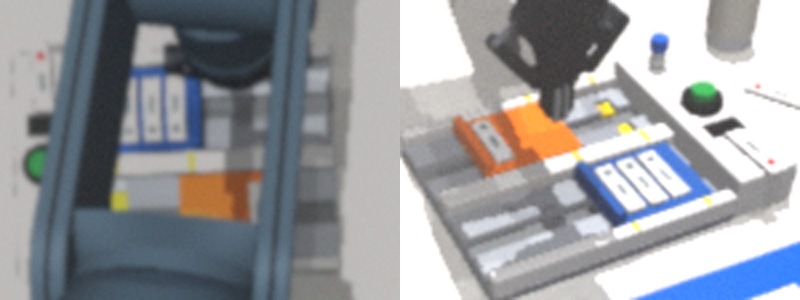

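The board lies between its guides with the front at the head end, and nothing else has moved. Next I go above the button.

Emit:
carry_out:
  series:
    - [0,[0.3,1,0],0]
    - [0,[0.3,1,0],0]
    - [0,[0.3,1,0],0]
    - [0,[0.3,1,0],0]
    - [0,[0.3,1,0],0]
    - [0,[0.3,1,0],0]
    - [0,[0.3,1,0],0]
    - [0,[0.3,1,0],0]
    - [0,[0.3,1,0],0]
    - [0,[0.3,1,0],0]
    - [0,[0,0.7,0],0]
    - [0,[0,0,0],0]

```text
clock: 10.15
tool_pos: [0.5779, 0.2699, 0.1648]
ee_rot: [[-0.999, -0.044, -0.002], [-0.044, 0.999, 0.0], [0.002, 0.001, -1.0]]
ft_force: [-1.1, -0.4, -0.4]
opening: -0.0
finger_force: 0.0
```

```bash
python3 - <<'E'
from h import *
look('e')
s=imaging.snapshot("scene");im=s["img"];m=cv2.inRange(cv2.cvtColor(im,cv2.COLOR_RGB2HSV),(105,120,40),(125,255,255))
def W(x,y,z):
    c,n=np.cos(.037),np.sin(.037);return [.586+c*x-n*y,.0966+n*x+c*y,z]
for dz in (.013,.018):
    print(dz,[np.round(proj(s,W(.058+a,.06+b,dz+h)),1).tolist() for a,b,h in [(-.042,-.055,.028),(.042,-.055,.028),(-.045,.055,.014),(.045,.055,.014)]], [np.round(proj(s,W(.103,y,.032)),1).tolist() for y in (-.13,.13)])
x,y=305,185
cr=cv2.convertScaleAbs(im[185:260,270:370,::-1],alpha=1.6);cr=cv2.resize(cr,(800,600),interpolation=cv2.INTER_CUBIC)
for dz,col in((.013,(0,0,255)),(.018,(255,0,255))):
    for a,b,h in [(-.042,-.055,.028),(.042,-.055,.028),(-.045,.055,.014),(.045,.055,.014)]:
        p=(np.array(proj(s,W(.058+a,.06+b,dz+h)))-[270,185]+.5)*8;cv2.circle(cr,tuple(p.astype(int).tolist()),4,col,-1)
for a in(-.118,-.0,.118):
  for yy in(.131,.201,-.13):
    p=(np.array(proj(s,W(a,yy,.05 if yy>0 else .032)))-[270,185]+.5)*8;cv2.circle(cr,tuple(p.astype(int).tolist()),4,(0,255,0),-1)
cv2.imwrite("pics/f.png",cr)
E
```

```text
10.15 [0.5779 0.2699 0.1648] [-1.1 -0.4 -0.4]
front y 0.2110795703151826
0.013 [[290.2, 211.2], [306.7, 230.9], [324.1, 203.4], [343.4, 223.0]] [[258.1, 251.4], [348.4, 219.9]]
0.018 [[290.3, 209.8], [306.8, 229.5], [324.2, 202.0], [343.7, 221.5]] [[258.1, 251.4], [348.4, 219.9]]
```

View pics/f.png

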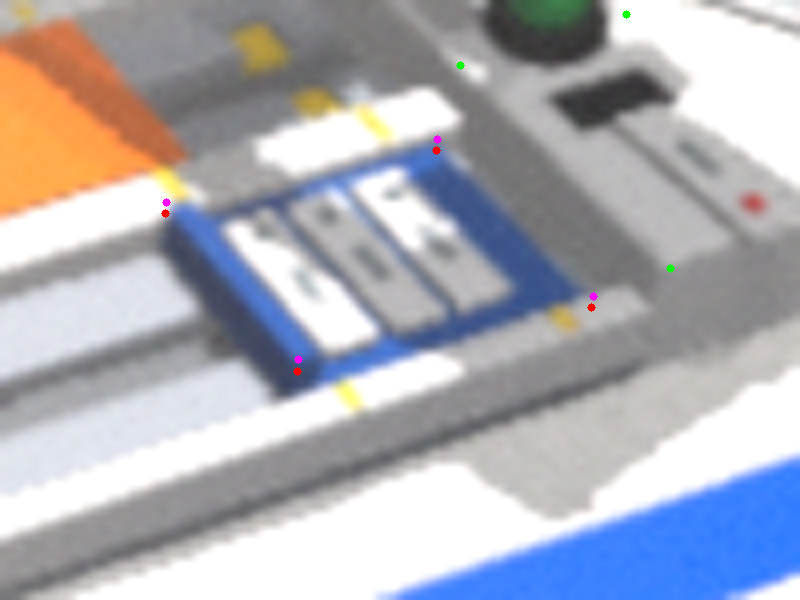

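View pics/e.png

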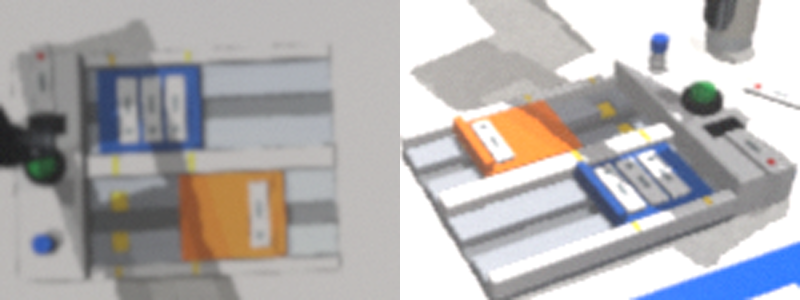

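The marked home corners match the board: lip corners at (167, 213) and (298, 370), front corners at (436, 150) and (590, 305). It is home and level. Next I go down to the button.

Emit:
carry_out:
  series:
    - [0,[-0.15,-0.15,0],0]
    - [0,[0,0,0.8],0]
    - [0,[0,0,0.8],0]
    - [0,[0,0,0.8],0]
    - [0,[0,0,0.7],0]
    - [0,[0,0,0.2],0]
    - [0,[0,0,0],0]
    - [0,[0,0,0],0]

```text
clock: 10.97
tool_pos: [0.5827, 0.2641, 0.1007]
ee_rot: [[-0.999, -0.04, 0.0], [-0.04, 0.999, -0.0], [-0.0, -0.0, -1.0]]
ft_force: [0.0, -0.6, 0.0]
opening: -0.003
finger_force: 0.0
```

Emit:
carry_out:
  series:
    - [0,[0,0,0.1],0]
    - [0,[0,0,0.1],0]
    - [0,[0,0,0.1],0]

```text
clock: 11.22
tool_pos: [0.5826, 0.2649, 0.0951]
ee_rot: [[-0.999, -0.041, 0.002], [-0.041, 0.999, 0.0], [-0.002, 0.0, -1.0]]
ft_force: [-0.0, 0.4, -0.3]
opening: -0.002
finger_force: 0.0
```

Emit:
carry_out:
  series:
    - [0,[0,0,0.1],0]
    - [0,[0,0,0.1],0]

```text
clock: 11.38
tool_pos: [0.5825, 0.265, 0.0908]
ee_rot: [[-0.999, -0.041, 0.001], [-0.041, 0.999, 0.0], [-0.001, 0.0, -1.0]]
ft_force: [0.5, -0.1, 2.8]
opening: -0.001
finger_force: 1.3
```

Contact. The tips are at z about 0.069, so I press in small steps until it bottoms.

Emit:
carry_out:
  series:
    - [0,[0,0,0.1],0]
    - [0,[0,0,0.1],0]

```text
clock: 11.55
tool_pos: [0.5826, 0.2651, 0.0877]
ee_rot: [[-0.999, -0.041, 0.002], [-0.041, 0.999, 0.0], [-0.002, 0.0, -1.0]]
ft_force: [-6.8, -2.6, 23.8]
opening: 0.004
finger_force: 11.8
```

Emit:
carry_out:
  series:
    - [0,[0,0,0.05],0]
    - [0,[0,0,0.05],0]

```text
clock: 11.72
tool_pos: [0.5826, 0.265, 0.0876]
ee_rot: [[-0.999, -0.042, 0.002], [-0.042, 0.999, 0.0], [-0.002, 0.0, -1.0]]
ft_force: [-6.9, -3.0, 26.0]
opening: 0.003
finger_force: 13.3
```

Emit:
carry_out:
  series:
    - [0,[0,0,0.05],0]
    - [0,[0,0,0.05],0]

```text
clock: 11.88
tool_pos: [0.5827, 0.2651, 0.0874]
ee_rot: [[-0.999, -0.042, 0.003], [-0.042, 0.999, 0.0], [-0.003, 0.0, -1.0]]
ft_force: [-11.5, -3.5, 36.5]
opening: -0.003
finger_force: 18.4
```

It is hard against a stop. I lift, recentre by 1.5 mm and press again in fine steps to confirm the 6 mm of travel.

Emit:
carry_out:
  series:
    - [0,[0,0,-0.3],0]
    - [0,[0.08,0.08,-0.25],0]
    - [0,[0,0,0],0]
    - [0,[0,0,0],0]

```text
clock: 12.22
tool_pos: [0.5804, 0.2667, 0.0932]
ee_rot: [[-0.999, -0.042, 0.0], [-0.042, 0.999, 0.0], [-0.0, 0.0, -1.0]]
ft_force: [0.6, 1.0, 1.0]
opening: 0.002
finger_force: 0.7
```

Emit:
carry_out:
  series:
    - [0,[0,0,0.05],0]
    - [0,[0,0,0],0]

```text
clock: 12.38
tool_pos: [0.5803, 0.2666, 0.0916]
ee_rot: [[-0.999, -0.041, -0.001], [-0.041, 0.999, 0.0], [0.001, 0.0, -1.0]]
ft_force: [0.7, 1.3, 2.6]
opening: -0.003
finger_force: 1.1
```

Emit:
carry_out:
  series:
    - [0,[0,0,0.05],0]
    - [0,[0,0,0],0]

```text
clock: 12.55
tool_pos: [0.5803, 0.2666, 0.0908]
ee_rot: [[-0.999, -0.041, -0.001], [-0.041, 0.999, 0.0], [0.001, 0.0, -1.0]]
ft_force: [0.7, 1.6, 2.6]
opening: -0.002
finger_force: 1.3
```

Emit:
carry_out:
  series:
    - [0,[0,0,0.05],0]
    - [0,[0,0,0],0]

```text
clock: 12.72
tool_pos: [0.5803, 0.2665, 0.09]
ee_rot: [[-0.999, -0.041, -0.0], [-0.041, 0.999, 0.0], [0.0, 0.0, -1.0]]
ft_force: [-0.7, 2.0, 3.0]
opening: -0.003
finger_force: 1.4
```

Emit:
carry_out:
  series:
    - [0,[0,0,0.05],0]
    - [0,[0,0,0],0]

```text
clock: 12.88
tool_pos: [0.5803, 0.2666, 0.0892]
ee_rot: [[-0.999, -0.041, -0.0], [-0.041, 0.999, 0.0], [0.0, 0.0, -1.0]]
ft_force: [-0.6, 1.6, 2.9]
opening: -0.002
finger_force: 1.6
```

Emit:
carry_out:
  series:
    - [0,[0,0,0.05],0]
    - [0,[0,0,0],0]

```text
clock: 13.05
tool_pos: [0.5803, 0.2666, 0.0883]
ee_rot: [[-0.999, -0.041, -0.0], [-0.041, 0.999, 0.0], [0.0, 0.0, -1.0]]
ft_force: [-0.4, 2.0, 3.1]
opening: 0.003
finger_force: 1.9
```

Emit:
carry_out:
  series:
    - [0,[0,0,0.05],0]
    - [0,[0,0,0],0]

```text
clock: 13.22
tool_pos: [0.5803, 0.2666, 0.088]
ee_rot: [[-0.999, -0.041, 0.0], [-0.041, 0.999, 0.0], [-0.0, 0.0, -1.0]]
ft_force: [-1.5, 2.1, 7.2]
opening: -0.0
finger_force: 3.6
```

The spring acts from z above 0.0932 to a stop at 0.088, bottoming near 4 N: a full press. I retract straight up.

Emit:
carry_out:
  series:
    - [0,[0,0,-0.4],0]
    - [0,[0,0,-0.7],0]
    - [0,[0,0,-1],0]
    - [0,[0,0,-1],0]
    - [0,[0,0,-1],0]
    - [0,[0,0,-1],0]
    - [0,[0,0,-1],0]
    - [0,[0,0,0],0]
    - [0,[0,0,0],0]
    - [0,[0,0,0],0]
    - [0,[0,0,0],0]

```text
clock: 14.13
tool_pos: [0.5795, 0.2659, 0.2075]
ee_rot: [[-0.999, -0.041, -0.003], [-0.041, 0.999, -0.001], [0.003, -0.001, -1.0]]
ft_force: [0.6, 0.3, -0.0]
opening: -0.001
finger_force: 0.0
```

```bash
python3 -c "
from h import *
look('g')"
```

```text
14.13 [0.5795 0.2659 0.2075] [ 0.6  0.3 -0. ]
front y 0.2110795703151826
```

View pics/g.png

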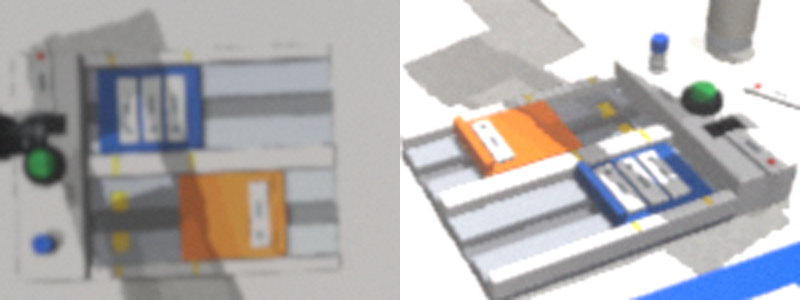

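The board is home at panel (150, 108). The button is up at (703, 92) and everything else is in place, so I hand the job in.

```bash
python3 -c "
from bench import finish_job
print(finish_job())"
```

```text
the job is handed in; nothing more can be done
None
```

I slid the blue board along its rails until it dropped into its notches, pressed the green button fully and let it spring back, moved the arm clear and handed the job in; the last pictures show the other things near the dock where they were, but the hand-in gave no verdict.

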